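# Tighten the loose canister lid, then shelve it

### The arm

A 6-joint arm with a two-finger parallel gripper is mounted at the origin on the work surface. World frame = base frame: x ahead of the robot, y to its left, z up, the work surface at z = 0. Lengths are in m, angles in rad, forces in N, time in s.
With the tool pointing down it reaches from about 0.425 to 0.95 m from the base axis. Payload 3.5 kg.
Tool frame: the origin (TCP) lies at the very end of the fingers, on their centre line; the grasp point (between the pads) lies 19 mm behind it; z points along the fingers, y is the line along which they close (so a half turn about z gives the same grasp; the last joint's range is limited). The gripper opens to 85 mm and grips with 20 to 120 N. Pads are 22 mm wide; open, the fingers measure 114 mm over their backs; the gripper's body (76 mm by 85 mm) begins 54 mm behind the grasp point. The pads swing forward as they close: fully open they stand 13 mm farther back than shut.
Start: joints at [-1.357, 0.286, 1.577, -0, 1.279, -0.15], TCP at [0.24, -0.631, 0.231] pointing down, gripper open.
Joint ranges: [-2.77, 2.77], [-0.9, 2.22], [0.21, 2.48], [-1.53, 4.67], [0.24, 2.81], [-2.84, 2.84]. Speed limits (rad/s): [2.79, 2.79, 3.14, 3.14, 3.14, 3.14].

### API

Orientations are given as a unit quaternion [w, x, y, z].
In Python, from bench import * gives the robot as it stands.
- The arm moves only by the tool jog_arm, never from a script. Its argument "rows" is one flat list of numbers, 7 for each row, row after row: the shift along the tool's x, y, z in units of 25 mm (1.0 is 25 mm), then the turn, a rotation vector about the tool's x, y, z in units of 6 degrees (1.0 is 6 degrees), then the closure in counts, from 0 (fully open) to 255 (shut). A call has exactly 8 rows; each row shifts and turns the commanded pose from where the row before left it, along the tool's axes as they then stand; what a row does not reach is not made up. A row lasts 1/10 s, in which the tool goes at most 50 mm and 8.59 degrees, less where a joint would pass 70% of its speed; a pose out of reach is approached as far as the arm can. A call is refused whole if a number of a shift passes 1 or a number of a turn 1, either way. A call with a gripper value outside its range is refused whole. The fingers move at their own pace and stop on an object; "newtons" is the grip in N (left out, the last holds). Time passes only in rows, so rows that do not move let the fingers close, or fill a call up. It gives the time, the measured TCP pose, the force, the opening and the grip force at its end, in the units of the state.
- observe(): the state, without advancing time (a new reading comes with each control period).
- snapshot(name): name is "scene" or "top" or "wrist"; returns the picture (384x512x3 uint8, red, green, blue); there is no depth.
- get_calibration(name): a dict with "fx", "fy", "cx", "cy" (pixels), "cam_to_world" (4x4, takes a point from camera to world coordinates). Camera axes: x right, y down, z forward; pixel columns grow to the right and rows downward; lengths in m; the calibration is good to about 2 mm. A picture is of the moment at which its call begins: read the wrist's pose just before it. get_calibration takes no time and is no camera call; for the wrist camera it gives the pose at the moment of the call.
- finish_job(): hands the job in; it is judged then, once.
The state is a dict: "time_s": time; "q": joint angles; "qd": joint speeds; "joint_efforts": joint torques, N m; "ee_pos": TCP position; "eef_rot": TCP orientation; "ft_force": force on the tool from outside, world axes, zero at the start; "moment": the same for the moment, N m; "opening": opening from 0.0 (shut) to 1.0 (fully open); "gripper_force": force on a finger pad.
Only numpy, scipy, OpenCV 4.12 (cv2) and the standard library are available. Lean on these libraries where they do the work, as an engineer would, in place of code of your own. Each camera call takes 0.05 s, during which the arm holds its last target. There are 200 camera calls.

### The job

One of the two white kitchen canisters on the counter has a loose screw lid: its grip bar stands askew to the canister's long side. With the canister still standing on the counter, screw that lid fully home (clockwise from above), then lift the canister and set it down gently, upright, on the free half of the low wooden shelf and let go. Leave the other canister, whose lid is already tight, where it stands.

Things in the scene. Friction and masses are not known exactly. Their poses are not given: they have to be found in the camera images.
- canister: Canister with the loose lid: oblong white stoneware, 88 (x) x 60 (y) x 83 mm tall, 0.5 to 0.66 kg, loose on the counter; its weight holds it still while the lid turns. Origin: centre of its underside, z up. On its z axis a round steel lid, 54 mm wide, 85 to 97 mm up, with an upright black grip bar 48 mm long, 14 mm thick, 97 to 127 mm up, by which it may be lifted.
- lid (a joint): Turn of that lid about the canister's z, rad. 0 = tight, at a hard stop, grip bar along the canister's x; grows counter-clockwise from above as it unscrews: the bar's yaw is the canister's plus this. Starts at 0.7 to 1.3. Friction 0.04 N m, does not rise, stays where left. Turned past the stop, the whole canister turns with it, harmlessly.
- spare_canister: The other canister, same shape, size and colours, its lid already tight (bar along its long side). Loose on the counter; origin at the centre of its underside. Leave it where it stands.
- shelf: Low fixed shelf of light wood: board 150 mm deep (x), 360 mm long (y), top 60 mm above the counter. Origin on the counter below the board's centre, z up. A round glass jar with a brass cap (64 mm wide, 95 mm tall) stands on it about 110 mm from the centre towards -y; the half towards +y is free, its middle at (0, 90, 60) mm in the shelf's frame.
There are look-alikes about, which are no part of the job. What is shaped like the canister but blue, orange or red is not meant.

How it is judged:
By the outcome, as a careful person would: the job done as asked, in the order asked, and still so for the second after the job is handed in, with the robot touching nothing.
It also fails if it takes over 42 s, if anything falls off the work surface, if the arm or the gripper's body presses on something with over 40 N, if the wrist force passes 120 N, or if a joint passes its speed limit or range.

## Working session

There is one attempt and no reset: what is moved stays moved. The work goes in short steps, Python scripts to look and compute and a tool call to move; the robot and the scene stay as the last step left them, time stands still between calls to the robot, and variables do not carry over. Pictures are saved under pics/ and viewed, at most 10 in all, crops included, and the job is handed in when it is done.

Besides the shell and the picture viewer there is one more tool, called after ">>>" as name(argument=value, ...) on one line, values as JSON. jog_arm: Moves the arm, as the interface text tells. Its arguments: {"type":"object","properties":{"rows":{"type":"array"},"newtons":{"type":"number"}},"required":["rows"]}

```bash
mkdir -p pics
cat > h.py <<'E'
from bench import *
import numpy as np, cv2
def save(cam,name,crop=None,s=1):
    im=snapshot(cam)[:,:,::-1]
    cv2.imwrite('pics/raw_'+name+'.png',im)
    if crop: im=im[crop[1]:crop[3],crop[0]:crop[2]]
    cv2.imwrite('pics/'+name+'.png',cv2.resize(im,None,fx=s,fy=s,interpolation=cv2.INTER_CUBIC))
def px2w(c,u,v,z):
    T=np.array(c['cam_to_world']);d=T[:3,:3]@np.array([(u-c['cx'])/c['fx'],(v-c['cy'])/c['fy'],1])
    return T[:3,3]+d*(z-T[2,3])/d[2]
E
python3 - <<'E'
from h import *
save('top','top1',s=1.5);save('scene','sc1',s=1.5)
s=observe();print(s)
print(get_calibration('top'))
E
```

```text
{'time_s': 0.1, 'q': array([-1.35698420e+00,  2.87121892e-01,  1.57802989e+00, -3.31853413e-06,
        1.27861202e+00, -1.49993665e-01]), 'qd': array([-0.00144721, -0.00191467, -0.00456113, -0.00091143, -0.00040387,
        0.00022749]), 'joint_efforts': array([ 5.69152835e-04, -4.07296050e+01, -2.93699706e+01, -1.50189735e-04,
        3.41773281e-03,  4.99080031e-06]), 'ee_pos': array([ 0.24009056, -0.63021976,  0.23005601]), 'eef_rot': array([-1.08496844e-03,  9.83500571e-01,  1.80901765e-01, -3.62214946e-05]), 'ft_force': array([-0.38482048,  0.09840174, -0.53646544]), 'moment': array([ 0.00804141,  0.00241122, -0.01141713]), 'gripper_force': 0.0, 'opening': 1.0006861296756167}
{'fx': 457.51957165844163, 'fy': 457.51957165844163, 'cx': 253.66354646970188, 'cy': 185.61361746129808, 'cam_to_world': array([[-8.73216703e-02, -9.76096099e-01,  1.99025955e-01,
         1.65904886e-01],
       [-9.96180167e-01,  8.55692970e-02, -1.74060670e-02,
        -6.14832364e-02],
       [-4.05170030e-05, -1.99785636e-01, -9.79839629e-01,
         1.44849762e+00],
       [ 0.00000000e+00,  0.00000000e+00,  0.00000000e+00,
         1.00000000e+00]])}
```

View pics/top1.png

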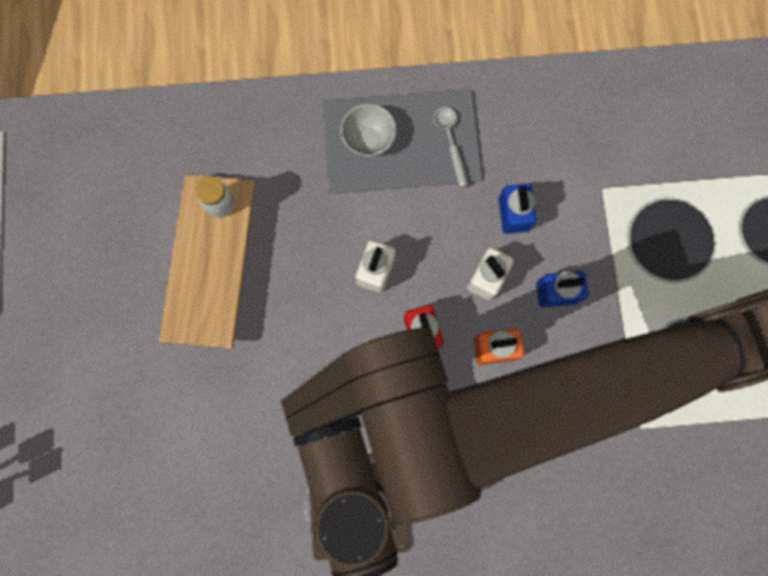

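View pics/sc1.png

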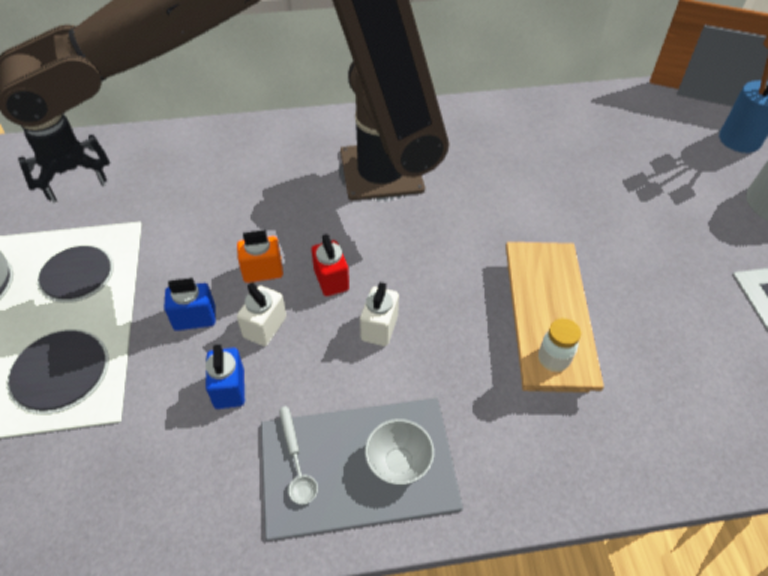

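The white canisters are at top (375,266), whose bar lies along its long side and so is tight, and at top (491,273), whose bar is clearly askew and so is the one meant. Blue, orange and red are decoys. The shelf is at top (207,262), with the jar at its upper end (213,195). I'll confirm with an enlarged crop.

Run:
```python
import cv2
im=cv2.imread('pics/raw_top1.png')[110:250,230:400]
cv2.imwrite('pics/crop1.png',cv2.resize(im,None,fx=4.2,fy=4.2,interpolation=cv2.INTER_CUBIC))
from h import *
c=get_calibration('top')
for n,u,v,z in [('bar top',493.5/1.5,267/1.5,.127),('spare',376/1.5,259/1.5,.127),('sh',184/1.5,175/1.5,.06),('sh',255/1.5,180/1.5,.06),('sh',231/1.5,348/1.5,.06),('sh',159/1.5,342/1.5,.06),('jar',211/1.5,190/1.5,.155),('base',368/1.5,268/1.5,0.083)]:
    print(n,px2w(c,u,v,z).round(3))
```

```text
bar top [ 0.438 -0.309  0.127]
spare [ 0.474 -0.08   0.127]
sh [0.708 0.311 0.06 ]
sh [0.684 0.161 0.06 ]
sh [0.331 0.228 0.06 ]
sh [0.356 0.373 0.06 ]
jar [0.635 0.234 0.155]
base [ 0.467 -0.062  0.083]
```

View pics/crop1.png

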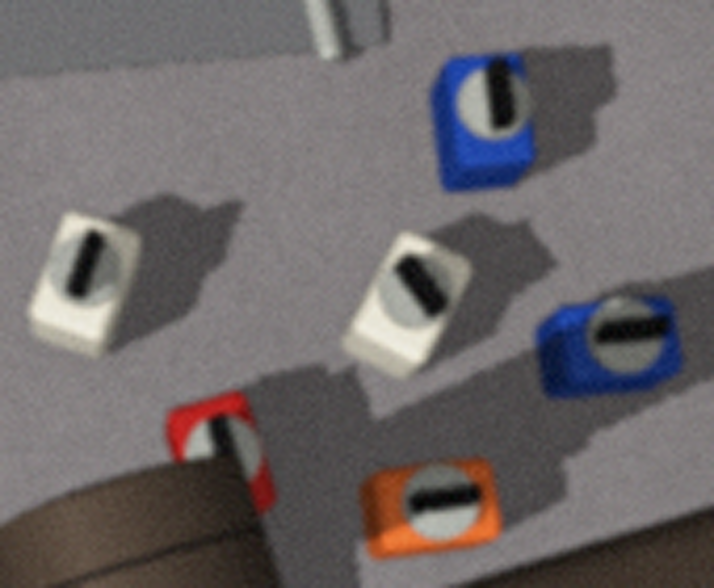

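Confirmed: the white canister at crop (422,285) has its bar about 60° off its long side, and the one at (86,265) is tight. Next I'll work out the yaws and the first move.

```bash
cat >> h.py <<'E'
def pose():
    s=observe();w,x,y,z=s['eef_rot'];p=s['ee_pos']
    return p,2*np.arctan2(y,x) if x else np.pi
def go(x,y,z,yaw=None):
    p,a=pose();d=np.array([x,y,z])-p
    c,s=np.cos(a),np.sin(a)
    print('pos',p.round(4),'yaw',round(a,3),'q6',observe()['q'][5].round(3))
    print('shift units',(np.array([c*d[0]+s*d[1],s*d[0]-c*d[1],-d[2]])/.025).round(2))
    if yaw is not None: print('turn z units',round(-((yaw-a+np.pi/2)%np.pi-np.pi/2)/np.radians(6),2))
def ang(a,b): d=b-a; return np.arctan2(d[1],d[0])
E
python3 - <<'E'
from h import *
c=get_calibration('top')
w=lambda u,v,z:px2w(c,230+u/4.2,110+v/4.2,z)
print('bar yaw',ang(w(405,265,.127),w(437,303,.127)),'c',w(421,284,.127))
print('lid centre',w(412,290,.097))
k=[(410,234),(470,262),(408,362),(347,335)]
P=[w(*q,.083) for q in k];print(np.mean(P,0),ang(P[3],P[0]),ang(P[2],P[1]),[np.linalg.norm(P[i]-P[i-1]).round(3) for i in range(4)])
go(.435,-.305,.23)
E
```

```text
bar yaw -2.5611888075341365 c [ 0.43859066 -0.31273472  0.127     ]
lid centre [ 0.44095266 -0.31145055  0.097     ]
[ 0.4381175 -0.311067   0.083    ] -0.6553694295819456 -0.6584817795930257 [np.float64(0.089), np.float64(0.048), np.float64(0.088), np.float64(0.048)]
pos [ 0.2401 -0.6302  0.2301] yaw 0.364 q6 -0.15
shift units [11.92 -9.38  0.  ]
```

>>> jog_arm(rows=[0.9,-0.7,0,0,0,0,0,0.9,-0.7,0,0,0,0,0,0.9,-0.7,0,0,0,0,0,0.9,-0.7,0,0,0,0,0,0.9,-0.7,0,0,0,0,0,0.9,-0.7,0,0,0,0,0,0.9,-0.7,0,0,0,0,0,0.9,-0.7,0,0,0,0,0])

```text
time_s: 0.9
ee_pos: [0.3589, -0.4346, 0.2307]
eef_rot: [-0.001, 0.984, 0.181, -0.0]
ft_force: [0.3, -0.2, 0.7]
opening: 1.004
gripper_force: 0.0
```

>>> jog_arm(rows=[0.9,-0.75,0,0,0,0,0,0.9,-0.75,0,0,0,0,0,0.9,-0.75,0,0,0,0,0,0.9,-0.75,0,0,0,0,0,0.9,-0.75,0,0,0,0,0,0,0,0,0,0,-1,0,0,0,0,0,0,-1,0,0,0,0,0,0,0,0])

```text
time_s: 1.7
ee_pos: [0.4303, -0.3077, 0.2308]
eef_rot: [-0.0, 0.959, 0.283, -0.0]
ft_force: [-0.2, -0.1, -0.5]
opening: 0.999
gripper_force: 0.0
```

Run:
```python
from h import *
import json
c=get_calibration('wrist')
json.dump({k:np.array(v).tolist() for k,v in c.items()},open('w1.json','w'))
save('wrist','w1',s=1.5)
go(.439,-.312,.14,.58)
T=np.array(c['cam_to_world'])
for p in [(.439,-.312,.127)]:
    q=T[:3,:3].T@(np.array(p)-T[:3,3]);print('expect px x1.5',1.5*(c['fx']*q[0]/q[2]+c['cx']),1.5*(c['fy']*q[1]/q[2]+c['cy']))
```

```text
pos [ 0.4303 -0.308   0.2309] yaw 0.571 q6 0.186
shift units [0.21 0.32 3.64]
turn z units -0.08
expect px x1.5 396.1145269290814 280.71318902513354
```

View pics/w1.png

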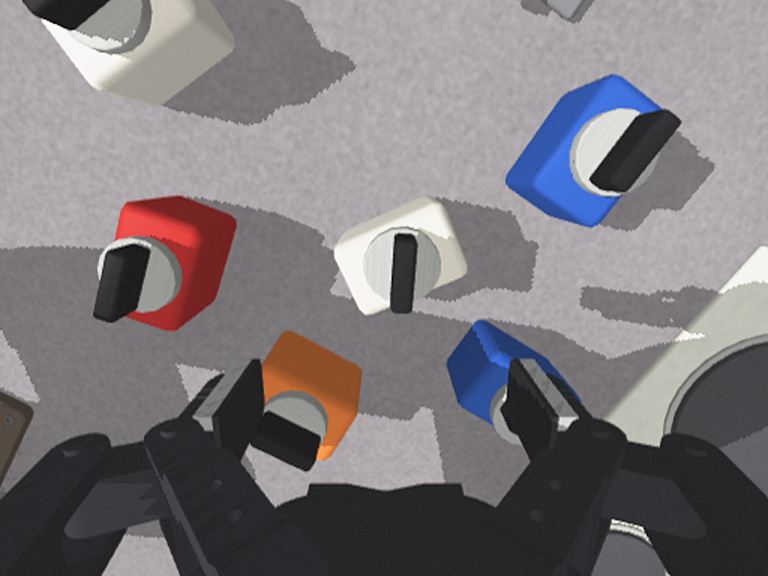

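The wrist view shows the white loose canister in the middle. Its bar runs from about (404,237) to (402,312), close to the expected (396,281). The blue and orange decoys sit at (515,380) and (310,400).

Run:
```python
from h import *
import json
c=json.load(open('w1.json'));w=lambda u,v,z:px2w(c,u/1.5,v/1.5,z)
T=np.array(c['cam_to_world']);print(T.round(3))
a,b=w(405,235,.127),w(401.5,312,.127);print(a,b,np.linalg.norm(a-b),(a+b)/2,ang(b,a))
a,b=w(404,228,.097),w(402,300,.097);print('lid',(a+b)/2,np.linalg.norm(w(364,264,.097)-w(441,264,.097)),w(402.5,264,.097))
go(*((w(405,235,.127)+w(401.5,312,.127))/2)[:2],.14,.58)
```

```text
[[ 0.542 -0.806 -0.239  0.492]
 [-0.84  -0.52  -0.154 -0.269]
 [-0.     0.284 -0.959  0.374]
 [ 0.     0.     0.     1.   ]]
[ 0.4656011  -0.30090848  0.127     ] [ 0.42370098 -0.32610911  0.127     ] 0.048894700064466244 [ 0.44465104 -0.3135088   0.127     ] 0.5414815255399488
lid [ 0.44448725 -0.31496294  0.097     ] 0.052753338669741766 [ 0.44484548 -0.31433539  0.097     ]
pos [ 0.4303 -0.308   0.2309] yaw 0.571 q6 0.186
shift units [0.36 0.5  3.64]
turn z units -0.08
```

>>> jog_arm(rows=[0.36,0.5,0,0,0,0.25,0,0,0,0.8,0,0,0,0,0,0,0.8,0,0,0,0,0,0,0.8,0,0,0,0,0,0,0.8,0,0,0,0,0,0,0.8,0,0,0,0,0,0,0.8,0,0,0,0,0,0,0.3,0,0,0,0])

```text
time_s: 2.55
ee_pos: [0.4434, -0.3129, 0.1013]
eef_rot: [-0.002, 0.963, 0.269, -0.001]
ft_force: [1.1, 0.0, -0.1]
opening: 1.0
gripper_force: 0.0
```

>>> jog_arm(rows=[0,0,0,0,0,0,100,0,0,0,0,0,0,160,0,0,0,0,0,0,230,0,0,0,0,0,0,230,0,0,0,0,0,0,230,0,0,0,0,0,0,230,0,0,0,0,0,0,230,0,0,0,0,0,0,230], newtons=50)

```text
time_s: 3.35
ee_pos: [0.4447, -0.3137, 0.1044]
eef_rot: [-0.0, 0.963, 0.27, -0.0]
ft_force: [-2.4, 2.8, 5.7]
opening: 0.15
gripper_force: 53.1
```

Run:
```python
from h import *
go(.4445,-.314,.103,.545);s=observe();print(s['opening'],s['gripper_force'],s['ft_force'],s['moment'])
```

```text
pos [ 0.4447 -0.3137  0.1044] yaw 0.547 q6 0.223
shift units [-0.01  0.    0.06]
turn z units 0.02
0.1499855377492044 53.091609477996826 [-2.36469006  2.81286147  5.7080439 ] [ 0.4675137   0.4367837  -0.00495217]
```

>>> jog_arm(rows=[0,0,-0.06,0,0,0,230,0,0,0,0,0,0.9,230,0,0,0,0,0,0.9,230,0,0,0,0,0,0.9,230,0,0,0,0,0,0.9,230,0,0,0,0,0,0.9,230,0,0,0,0,0,0.9,230,0,0,0,0,0,0.9,230])

```text
time_s: 4.15
ee_pos: [0.4448, -0.3142, 0.1044]
eef_rot: [0.001, 0.998, -0.058, 0.0]
ft_force: [0.2, -0.1, -3.3]
opening: 0.152
gripper_force: 51.8
```

Run:
```python
from h import *
go(.4445,-.314,.103,-.657);s=observe();print(s['opening'],s['gripper_force'],s['ft_force'],s['moment'])
```

```text
pos [ 0.4448 -0.3142  0.1044] yaw -0.116 q6 0.886
shift units [-0.01 -0.01  0.05]
turn z units 5.16
0.15213858521307821 51.83219611644745 [ 0.18476798 -0.11829219 -3.29320561] [-0.26727223 -0.12061172  0.07887145]
```

>>> jog_arm(rows=[0,0,0,0,0,0.8,230,0,0,0,0,0,0.8,230,0,0,0,0,0,0.8,230,0,0,0,0,0,0.8,230,0,0,0,0,0,0.7,230,0,0,0,0,0,0.7,230,0,0,0,0,0,0.7,230,0,0,0,0,0,0.7,230])

```text
time_s: 4.95
ee_pos: [0.4445, -0.3143, 0.1044]
eef_rot: [0.001, 0.932, -0.363, 0.0]
ft_force: [0.2, -0.6, -3.0]
opening: 0.147
gripper_force: 51.9
```

Run:
```python
from h import *
go(.4445,-.314,.103,-.657);s=observe();print(s['opening'],s['gripper_force'],s['ft_force'],s['moment'])
save('top','top2',(230,110,400,250),4.2)
```

```text
pos [ 0.4445 -0.3143  0.1044] yaw -0.743 q6 1.514
shift units [-0.01 -0.01  0.06]
turn z units -0.83
0.14689627322105714 51.864774227142334 [ 0.15661243 -0.63574276 -2.95831734] [-0.26825438  0.04007523  0.03777486]
```

>>> jog_arm(rows=[0,0,0,0,0,0.3,230,0,0,0,0,0,0.3,230,0,0,0,0,0,0.3,230,0,0,0,0,0,0.3,230,0,0,0,0,0,0.3,230,0,0,0,0,0,0.3,230,0,0,0,0,0,0.3,230,0,0,0,0,0,0.3,230])

```text
time_s: 5.8
ee_pos: [0.4445, -0.3141, 0.1044]
eef_rot: [0.0, 0.88, -0.476, -0.0]
ft_force: [0.1, -0.6, -2.5]
opening: 0.149
gripper_force: 51.8
```

Run:
```python
from h import *
go(.4445,-.314,.103,-.657);s=observe();print(s['opening'],s['gripper_force'],s['ft_force'],s['moment'])
save('wrist','w2',s=1.5)
```

```text
pos [ 0.4445 -0.3141  0.1044] yaw -0.992 q6 1.762
shift units [-0.   -0.    0.06]
turn z units -3.2
0.14879920396136673 51.83163642883301 [ 0.10126305 -0.59729119 -2.505301  ] [-0.22240775  0.10298812 -0.00668455]
```

View pics/w2.png

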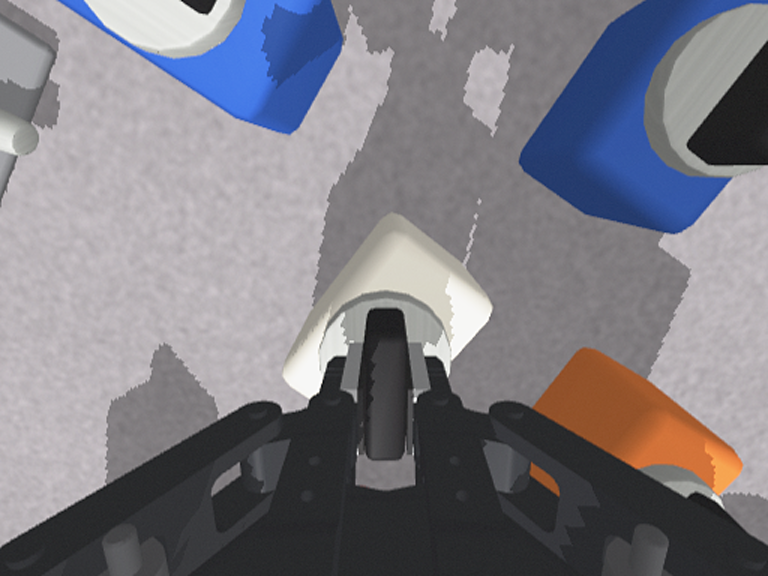

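Run:
```python
from h import *
c=get_calibration('wrist');w=lambda u,v,z=.08:px2w(c,u/1.5,v/1.5,z)
A,B,C=w(392,220),w(487,305),w(290,372)
print('AB',ang(A,B),np.linalg.norm(A-B),'AC',ang(A,C),np.linalg.norm(A-C),A,B,C)
```

```text
AB 2.993899358438185 0.05433197800518112 AC 1.5568271013187818 0.08130779904676054 [ 0.47125343 -0.35977295  0.08      ] [ 0.41751295 -0.35177763  0.08      ] [ 0.4723892  -0.27847309  0.08      ]
```

The bar is held, at (385,380), but it is still about 0.6 rad off the canister's long side. My slight upward pull unloaded the canister, so it turned with the lid. I'll press down lightly and keep turning.

>>> jog_arm(rows=[0,0,0.05,0,0,0,230,0,0,0.04,0,0,0,230,0,0,0,0,0,0,230,0,0,0,0,0,0.5,230,0,0,0,0,0,0.5,230,0,0,0,0,0,0.5,230,0,0,0,0,0,0.5,230,0,0,0,0,0,0.5,230])

```text
time_s: 6.65
ee_pos: [0.4446, -0.3144, 0.1043]
eef_rot: [0.001, 0.81, -0.587, -0.0]
ft_force: [-3.1, 1.2, 5.7]
opening: 0.154
gripper_force: 53.0
```

Run:
```python
from h import *
go(.4445,-.314,.103,-.657);s=observe();print(s['opening'],s['gripper_force'],s['ft_force'],s['moment'])
save('wrist','w3',(150,100,362,300),3)
```

```text
pos [ 0.4446 -0.3144  0.1043] yaw -1.254 q6 2.025
shift units [-0.02 -0.    0.05]
turn z units -5.7
0.1535991197213385 52.99069583415985 [-3.07193404  1.18425074  5.68624906] [0.06358211 0.71865196 0.05619848]
```

View pics/w3.png

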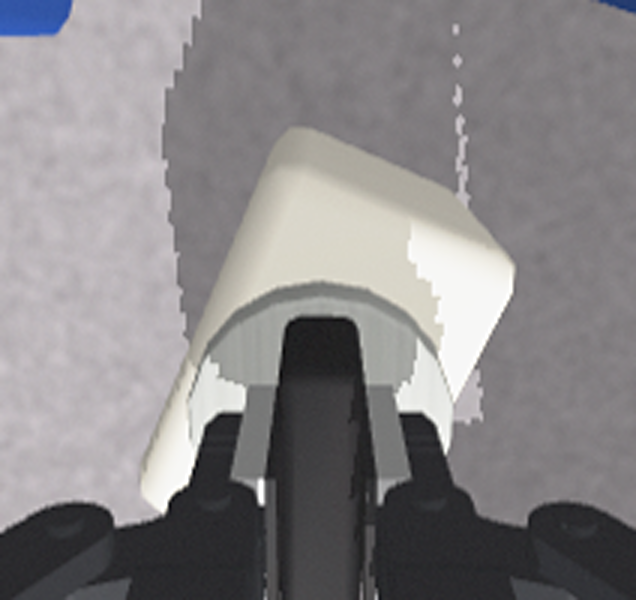

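It is working: the canister's long edge, from (150,480) to (285,140), now leans only about 0.35 rad from the bar. I'll continue past the stop.

>>> jog_arm(rows=[0,0,0,0,0,0.7,230,0,0,0,0,0,0.7,230,0,0,0,0,0,0.7,230,0,0,0,0,0,0.7,230,0,0,0,0,0,0.7,230,0,0,0,0,0,0.7,230,0,0,0,0,0,0.7,230,0,0,0,0,0,0.7,230])

```text
time_s: 7.5
ee_pos: [0.4452, -0.3148, 0.1043]
eef_rot: [-0.0, -0.605, 0.796, -0.001]
ft_force: [-1.4, -0.5, 3.0]
opening: 0.153
gripper_force: 52.7
```

Run:
```python
from h import *
go(.4445,-.314,.103,-.657);s=observe();print(s['opening'],s['gripper_force'],s['ft_force'],s['moment'])
save('wrist','w4',(150,100,362,300),3)
```

```text
pos [ 0.4452 -0.3148  0.1043] yaw 4.442 q6 2.612
shift units [-0.02  0.04  0.05]
turn z units -11.31
0.1525694244603918 52.73281216621399 [-1.43204384 -0.51863992  2.97081239] [0.01204246 0.35017832 0.07740882]
```

View pics/w4.png

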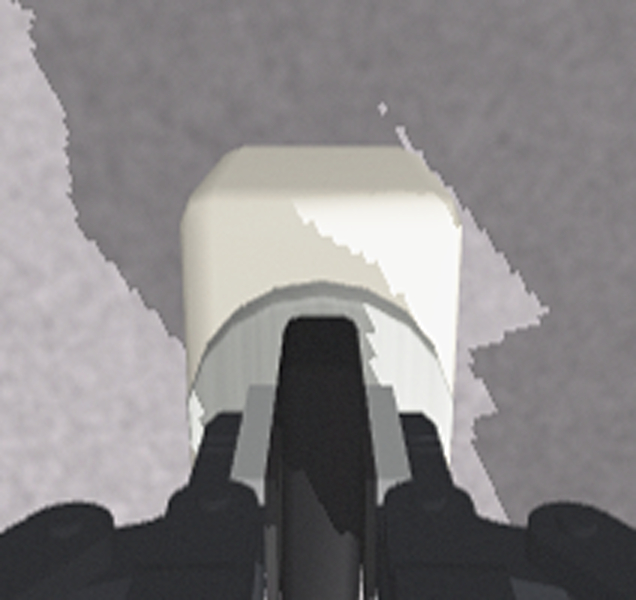

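The lid is aligned with the canister: the sides at x≈185 and 460 are parallel to the bar at x≈322. The whole canister turned at the stop, so it is home. Now I'll lift.

>>> jog_arm(rows=[0,0,-0.2,0,0,0,230,0,0,-0.4,0,0,0,230,0,0,-0.7,0,0,0,230,0,0,-0.9,0,0,0,230,0,0,-0.9,0,0,0,230,0,0,-0.9,0,0,0,230,0,0,-0.9,0,0,0,230,0,0,-0.9,0,0,0,230], newtons=70)

```text
time_s: 8.35
ee_pos: [0.4443, -0.3131, 0.2481]
eef_rot: [0.0, -0.606, 0.795, 0.001]
ft_force: [0.7, -0.1, -4.6]
opening: 0.149
gripper_force: 70.9
```

>>> jog_arm(rows=[0,0,-0.7,0,0,0,230,0,0,-0.4,0,0,0,230,0,0,0,0,0,-0.2,230,0,0,0,0,0,-0.4,230,0,0,0,0,0,-0.6,230,0,0,0,0,0,-0.8,230,0,0,0,0,0,-0.8,230,0,0,0,0,0,-0.8,230])

```text
time_s: 9.15
ee_pos: [0.4441, -0.3132, 0.2733]
eef_rot: [-0.0, 0.746, -0.666, -0.002]
ft_force: [0.4, -0.8, -5.0]
opening: 0.148
gripper_force: 71.0
```

>>> jog_arm(rows=[0,0,0,0,0,-0.8,230,0,0,0,0,0,-0.8,230,0,0,0,0,0,-0.8,230,0,0,0,0,0,-0.8,230,0,0,0,0,0,-0.8,230,0,0,0,0,0,-0.8,230,0,0,0,0,0,-0.8,230,0,0,0,0,0,-0.8,230])

```text
time_s: 9.95
ee_pos: [0.4441, -0.3132, 0.2733]
eef_rot: [-0.001, 0.923, -0.384, -0.002]
ft_force: [0.5, 0.4, -5.8]
opening: 0.145
gripper_force: 71.0
```

>>> jog_arm(rows=[0,0,0,0,0,-0.8,230,0,0,0,0,0,-0.8,230,0,0,0,0,0,-0.8,230,0,0,0,0,0,-0.8,230,0,0,0,0,0,-0.8,230,0,0,0,0,0,-0.6,230,0,0,0,0,0,-0.4,230,0,0,0,0,0,-0.2,230])

```text
time_s: 10.75
ee_pos: [0.4442, -0.3132, 0.2735]
eef_rot: [-0.001, 0.992, -0.123, -0.001]
ft_force: [0.7, -0.8, -4.9]
opening: 0.146
gripper_force: 71.0
```

Run:
```python
from h import *
go(.5,-.02,.28,-.18);s=observe();print(s['opening'],s['gripper_force'],s['ft_force'],s['moment'],s['q'])
```

```text
pos [ 0.4442 -0.3132  0.2735] yaw -0.247 q6 1.016
shift units [ -0.7  -11.92  -0.26]
turn z units -0.64
0.14557827333904713 70.95315456390381 [ 0.68369278 -0.78192159 -4.91447226] [-0.03904739  0.02873981 -0.0190307 ] [-8.01022616e-01 -3.41505616e-02  1.85244222e+00  2.06909833e-04
  1.32677690e+00  1.01649635e+00]
```

>>> jog_arm(rows=[0,-0.3,0,0,0,0,230,0,-0.6,0,0,0,0,230,0,-0.8,0,0,0,0,230,0,-0.8,0,0,0,0,230,-0.1,-0.8,0,0,0,0,230,-0.1,-0.8,0,0,0,0,230,-0.1,-0.8,0,0,0,0,230,-0.1,-0.8,0,0,0,0,230])

```text
time_s: 11.55
ee_pos: [0.4701, -0.1711, 0.2754]
eef_rot: [-0.0, 0.992, -0.124, -0.0]
ft_force: [-0.6, 0.6, -4.1]
opening: 0.146
gripper_force: 70.8
```

>>> jog_arm(rows=[-0.1,-0.8,0,0,0,0,230,-0.1,-0.8,0,0,0,0,230,-0.1,-0.8,0,0,0,0,230,0,-0.8,0,0,0,0,230,0,-0.8,0,0,0,0,230,0,-0.8,0,0,0,0,230,0,-0.6,0,0,0,0,230,0,-0.3,0,0,0,-0.6,230])

```text
time_s: 12.35
ee_pos: [0.4977, -0.0308, 0.2754]
eef_rot: [-0.001, 0.996, -0.091, -0.0]
ft_force: [-0.2, -0.5, -4.9]
opening: 0.146
gripper_force: 70.9
```

Run:
```python
from h import *
go(.431,.284,.20,-.18);s=observe();print(s['opening'],s['gripper_force'],s['ft_force'],s['q'])
```

```text
pos [ 0.4977 -0.0308  0.2754] yaw -0.183 q6 1.487
shift units [ -4.91 -11.9    3.02]
turn z units -0.02
0.1460651540752923 70.9420108795166 [-0.21176317 -0.46254969 -4.86387101] [-2.66122696e-01 -1.43695544e-01  1.95067790e+00  1.17916036e-03
  1.33508383e+00  1.48691826e+00]
```

>>> jog_arm(rows=[-0.1,-0.3,0,0,0,0,230,-0.25,-0.6,0,0,0,0,230,-0.34,-0.83,0,0,0,0,230,-0.34,-0.83,0,0,0,0,230,-0.34,-0.83,0,0,0,0,230,-0.34,-0.83,0,0,0,0,230,-0.34,-0.83,0,0,0,0,230,-0.34,-0.83,0,0,0,0,230])

```text
time_s: 13.15
ee_pos: [0.4655, 0.1236, 0.2755]
eef_rot: [-0.0, 0.996, -0.094, -0.0]
ft_force: [0.1, -0.1, -4.6]
opening: 0.148
gripper_force: 70.8
```

>>> jog_arm(rows=[-0.34,-0.83,0,0,0,0,230,-0.34,-0.83,0,0,0,0,230,-0.34,-0.83,0,0,0,0,230,-0.34,-0.83,0,0,0,0,230,-0.34,-0.83,0,0,0,0,230,-0.34,-0.83,0,0,0,0,230,-0.25,-0.6,0,0,0,0,230,-0.2,-0.4,0,0,0,0,230])

```text
time_s: 13.95
ee_pos: [0.4318, 0.2819, 0.2755]
eef_rot: [-0.0, 0.996, -0.093, -0.0]
ft_force: [0.0, 0.6, -5.5]
opening: 0.147
gripper_force: 70.9
```

Run:
```python
from h import *
go(.431,.284,.165,-.18);s=observe();print(s['opening'],s['gripper_force'],s['ft_force'],s['q'])
save('scene','sc2',(240,60,496,250),3)
```

```text
pos [0.4318 0.2819 0.2755] yaw -0.186 q6 2.138
shift units [-0.05 -0.08  4.42]
turn z units -0.06
0.14680154455125757 70.92814564704895 [ 0.03106918  0.56521885 -5.50163717] [ 3.81284167e-01 -1.02565128e-01  1.91355867e+00  4.49540209e-04
  1.33106991e+00  2.13799350e+00]
```

View pics/sc2.png

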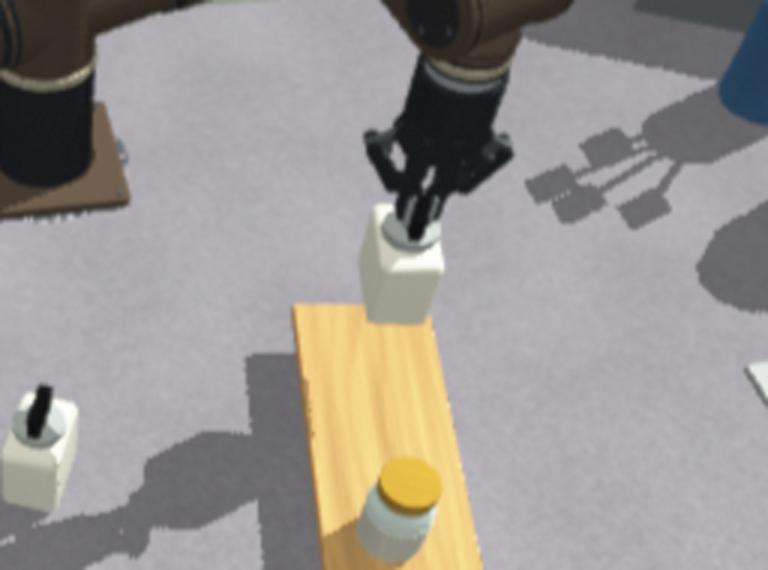

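The canister hangs upright above the free end of the shelf, with the jar clear at (400,510). I'll lower it.

>>> jog_arm(rows=[-0.05,-0.08,0.3,0,0,0,230,0,0,0.6,0,0,0,230,0,0,0.8,0,0,0,230,0,0,0.8,0,0,0,230,0,0,0.8,0,0,0,230,0,0,0.5,0,0,0,230,0,0,0.25,0,0,0,230,0,0,0.1,0,0,0,230])

```text
time_s: 14.8
ee_pos: [0.4319, 0.2823, 0.1709]
eef_rot: [0.0, 0.996, -0.093, -0.001]
ft_force: [-0.2, -0.8, -4.9]
opening: 0.148
gripper_force: 70.8
```

>>> jog_arm(rows=[0,0,0.05,0,0,0,230,0,0,0.04,0,0,0,230,0,0,0.04,0,0,0,230,0,0,0.04,0,0,0,230,0,0,0.04,0,0,0,230,0,0,0.04,0,0,0,230,0,0,0,0,0,0,230,0,0,0,0,0,0,230])

```text
time_s: 15.6
ee_pos: [0.432, 0.2828, 0.1656]
eef_rot: [0.0, 0.996, -0.093, -0.0]
ft_force: [-1.1, 0.3, -4.3]
opening: 0.145
gripper_force: 70.8
```

>>> jog_arm(rows=[0,0,0.02,0,0,0,230,0,0,0.02,0,0,0,230,0,0,0.02,0,0,0,230,0,0,0,0,0,0,230,0,0,0,0,0,0,230,0,0,0,0,0,0,230,0,0,0,0,0,0,230,0,0,0,0,0,0,230])

```text
time_s: 16.4
ee_pos: [0.4322, 0.283, 0.1645]
eef_rot: [-0.0, 0.996, -0.093, 0.0]
ft_force: [-0.9, 0.2, -1.2]
opening: 0.143
gripper_force: 71.5
```

>>> jog_arm(rows=[0,0,0.01,0,0,0,230,0,0,0,0,0,0,200,0,0,0,0,0,0,180,0,0,0,0,0,0,140,0,0,0,0,0,0,90,0,0,0,0,0,0,40,0,0,0,0,0,0,0,0,0,0,0,0,0,0], newtons=20)

```text
time_s: 17.2
ee_pos: [0.4321, 0.2828, 0.1638]
eef_rot: [-0.0, 0.996, -0.093, 0.0]
ft_force: [0.4, 0.4, 0.0]
opening: 0.998
gripper_force: 0.0
```

>>> jog_arm(rows=[0,0,-0.2,0,0,0,0,0,0,-0.5,0,0,0,0,0,0,-0.9,0,0,0,0,0,0,-0.9,0,0,0,0,0,0,-0.9,0,0,0,0,0,0,-0.9,0,0,0,0,0,0,-0.5,0,0,0,0,0,0,0,0,0,0,0])

```text
time_s: 18.0
ee_pos: [0.4331, 0.2833, 0.287]
eef_rot: [-0.001, 0.996, -0.093, 0.002]
ft_force: [-0.5, 0.6, 0.1]
opening: 0.999
gripper_force: 0.0
```

Run:
```python
from h import *
s=observe();print(s['time_s'],s['opening'],s['ft_force'])
save('wrist','w5',s=1.5)
```

```text
18.0 0.9986347795899768 [-0.49079742  0.56456379  0.05103912]
```

View pics/w5.png

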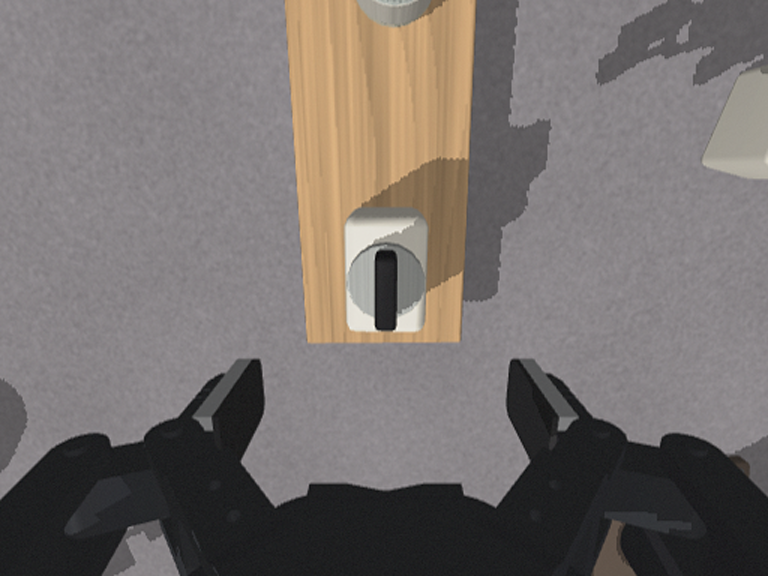

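The canister stands upright and centred on the free half of the shelf at (386,275). Its bar is parallel to its long side, and the gripper is clear.

```bash
python3 -c "
from bench import *
print(finish_job())"
```

```text
the job is handed in; nothing more can be done
None
```

The loose lid is screwed home and the canister stands upright on the free half of the shelf, released. The spare canister was left where it stood, and I handed the job in at about 18 s. While I was screwing the lid, the canister turned on the counter because I was pulling up slightly; I corrected that by pressing down before turning the lid the rest of the way.

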